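# Dock the slide cassette and latch it in

### The arm

A 6-joint arm with a two-finger parallel gripper is mounted at the origin on the work surface. World frame = base frame: x ahead of the robot, y to its left, z up, the work surface at z = 0. Lengths are in m, angles in rad, forces in N, time in s.
With the tool pointing down it reaches from about 0.275 to 0.825 m from the base axis. Payload 4.9 kg.
Tool frame: the origin (TCP) lies midway between the tips of the shut fingers; the grasp point (between the pads) lies 19 mm behind it (grip_point_offset is the distance from the TCP to the grasp point, in m); z points along the fingers, x is the direction in which the jaws open and shut, and the axes are right-handed (so a half turn about z gives the same grasp; the last joint's range is limited). The gripper opens to 85 mm and grips with 20 to 120 N. Pads are 22 mm wide; open, the fingers measure 114 mm over their backs; the gripper's body (76 mm by 85 mm) begins 54 mm behind the grasp point. The pads swing forward as they close: fully open they stand 13 mm farther back than shut.
Start: joints at [-1.471, 0.326, -0.193, 1.052, 0, 1.437], TCP at [0.127, -0.535, 0.231] pointing down, gripper open.
Joint ranges: [-2.65, 2.65], [-0.97, 1.79], [-1.3, 1.35], [-1.93, 2.1], [-1.47, 1.37], [-3.14, 3.14]. Speed limits (rad/s): [2.57, 2.57, 3.14, 3.14, 3.14, 3.14].

### API

Orientations are given as a rotation vector (axis times angle).
In Python, from cell import * gives the robot as it stands. Calls block until the motion is done:
- movep(position, orientation): joint-space move of the TCP to a pose.
- move_l(position, velocity=0.15, rot=None, until_force=None): straight line of the TCP; rot=None keeps the orientation; velocity is the mean speed in m/s. With until_force (N) it stops when the force on the tool has changed by that much, and returns True; else False.
- set_joints(angles): joint-space move.
- let_go() and grab(newtons=None): open the fingers fully, or close them until they stop; newtons is the grip in N (None keeps the last).
- sleep(seconds).
- ik(position, orientation): joint angles nearest the present ones, or None.
- get_state(): the state.
- grab_frame(name): name is "side" or "top"; returns a dict with "img" (384x512x3 uint8, red, green, blue), "fx", "fy", "cx", "cy" (pixels), "cam_to_world" (4x4, takes a point from camera to world coordinates). Camera axes: x right, y down, z forward; pixel columns grow to the right and rows downward; lengths in m; the calibration is good to about 2 mm. A picture is of the moment at which its call begins. There is no depth.
A pose or a line that the arm cannot do raises MotionError and nothing moves.
- sign_off(): hands the job in, once; it reports no verdict.
Trained networks look in the newest picture that a camera, given by its name, has taken for a name from the list of things; names that differ only in an ending like _2 or _b are one class to them, and where a whole thing is asked for, a point or a joint stands for the part that bears it (a point fixed in the world has none). Each returns a list of dicts, best first, with "score" (0 to 1); they miss things now and then, are a little off and sometimes report something else, mostly with a low value. They report only what shows in the picture. A call takes as long as a camera call. They do not tell look-alikes from the thing itself.
- spot_in(camera, name): "centre" ([column, row] in pixels, amid what is visible of it).
- silhouettes(camera, name): "mask" (384x512 bool, what is visible of it) and "centre" ([column, row] in pixels, amid what is visible of it).
- tip_of(camera, name): "centre" ([column, row] in pixels: a listed point, or the origin of a listed thing).
The state is a dict: "clock": time; "q": joint angles; "joint_velocities": joint speeds; "tau": joint torques, N m; "position": TCP position; "eef_rot": TCP orientation; "contact_force": force on the tool from outside, world axes, zero at the start; "wrist_torque": the same for the moment, N m; "finger_gap": opening from 0.0 (shut) to 1.0 (fully open).
Only numpy, scipy, OpenCV 4.12 (cv2) and the standard library are available. Lean on these libraries where they do the work, as an engineer would, in place of code of your own. Each camera call takes 0.05 s, during which the arm holds its last target.

### The job

Slide the slide cassette (the grey case with the rib on its lid) along the bench, without lifting it, into the bay of the scanner dock until it is fully home against the stop. Then swing the dock's latch bar down across the mouth until it rests in its catch, and leave the other things on the bench where they are.

Things in the scene. Friction and masses are not known exactly. Their poses are not given: they have to be found in the camera images.
- dock: Scanner dock, fixed. Origin: on the bench, middle of the bay's mouth; +x runs into the bay, +y left, z up. The bay's floor is the bench: aluminium side walls 25 mm high, inner faces at y = +-33 mm for x = 20 to 101 mm, flared to y = +-47 mm at x = -20. At x = -12 to 12 mm stand two dark steel posts 40 mm high: latch hinge at y = 50 to 66, catch at y = -66 to -50.
- home (a point): Where the cassette's origin comes to be when fully home: on the bench at dock (56, 0, 0) mm. The stop is the front face of the white housing (60 mm high) at dock x = 101 mm.
- guard_edge (a point): Middle of the front edge of the clear dust guard over the bay, at dock (-29, 0, 187) mm. The guard, 5 mm thick with a 9 mm aluminium strip at this edge, spans dock x = -29 to 175, y = -120 to 120, z = 183 to 192 mm, on two round posts at x = 155. A tool working at the mouth must come in under this edge, tilted.
- cassette: Slide cassette, closed grey plastic case 90 (its x) x 62 (y) x 36 mm high, 0.18 to 0.35 kg, on top a rib 50 x 8 mm, 10 mm high, along x with glass slide edges beside it. Loose on the bench. Origin: centre of its underside. Home: an end face on the stop, its x axis along the dock's x, either way round.
- latch (a joint): Angle of the latch, a steel bar hinged on the left (+y) post of the mouth about an axis along the dock's x. 0 = closed: level across the mouth, its end in the catch (dead stop); 1.57 = upright; 2.3 = leaning out to the left, the other stop. Starts at 1.5 to 2.1. Stiff, no spring: stays where it is left; 1 to 2 N at mid-length moves it.
- latch_hinge (a point): The latch's hinge axis, at dock (0, 58, 30) mm. The bar is 126 mm long from here, 12 mm wide (dock x, -6 to 6 mm), 6 mm thick; closed, its upper face is 33 mm above the bench (38 at the thick end); upright, its top is 156 mm above it. Closed, it passes 5 mm in front of the docked cassette.
- latch_mid (a point): Point on the latch bar's centreline, 60 mm from its hinge; moves with the bar.
- catch (a point): Where the bar's centreline rests in the catch, at dock (0, -58, 30) mm: a forked saddle, prongs 16 mm apart along dock x and 40 mm high, open upward.
- slide_box: Bystander: flat square grey slide box 78 x 78 x 30 mm with a black seam, no rib. Origin: centre of underside. It and the cassette may stand on either side.
- oil_bottle: Bystander: amber bottle, 44 mm across, 100 mm high. Origin: centre of underside.
- pen_cup: Bystander: blue square pen cup 70 x 70 x 90 mm, pens up to 144 mm. Origin: centre of underside.
- tip_rack: Bystander: pipette-tip box 115 x 80 x 52 mm. Origin: centre of underside.
- jar: Bystander: open glass jar, 60 mm across, 85 mm high. Origin: centre of underside.
- marker: Bystander: white marker pen 125 x 13 x 13 mm, lying. Origin: centre of underside.
- mouse: Bystander: black computer mouse 100 x 58 x 32 mm. Origin: centre of underside.
Things that resemble listed ones, but are neither listed nor needed, are in the scene too. Leave any green look-alike of the cassette alone.

How it is judged:
On the way, in this order (a step that is already met when the one before it is completed fails the run):
1. the cassette is fully home in the bay while the latch is still open (x of cassette in the frame of dock between 0.05 and 0.061 m and y of cassette in the frame of dock between -0.005 and 0.005 m and angle between the x axis of cassette and the x axis of dock, either way round below 0.08 rad and height (world z) of cassette below 0.006 m and value of joint latch above 0.8 rad), for 0.2 s.
2. the latch bar lies in its catch (value of joint latch below 0.06 rad), for 0.2 s.
At the end, for the whole second after the job is handed in: The cassette stands on the bench in the bay, within 6 mm of the stop, within 5 mm of the bay's midline and 0.08 rad of straight, at rest, and the latch is closed to within 0.06 rad (8 mm at the bar's end) (x of cassette in the frame of dock between 0.05 and 0.061 m and y of cassette in the frame of dock between -0.005 and 0.005 m and angle between the x axis of cassette and the x axis of dock, either way round below 0.08 rad and height (world z) of cassette below 0.006 m and value of joint latch below 0.06 rad and linear speed of cassette below 0.02 m/s); the robot touches nothing.
It fails at once if the cassette is lifted more than 20 mm off the bench (height (world z) of cassette above 0.02 m).
It fails at once if a bystander is moved more than 30 mm (distance of any of slide_box, oil_bottle, pen_cup, tip_rack, jar, marker, mouse from where it was at the start of the episode above 0.03 m).
It also fails if it takes over 70 s, if anything falls off the work surface, if the arm or the gripper's body presses on something with over 40 N, if the wrist force passes 120 N, or if a joint passes its speed limit or range.

## Working session

There is one attempt and no reset: what is moved stays moved. The work goes in short steps, each a Python script; the robot and the scene stay as the last script left them, time stands still between calls to the robot, and variables do not carry over. Pictures are saved under pics/ and viewed, and the job is handed in when it is done.

```bash
ls; mkdir -p pics
python3 - <<'E'
from cell import *
import cv2
for n in("side","top"):
    f=grab_frame(n); cv2.imwrite(f"pics/{n}0.png",f["img"][:,:,::-1]); print(n,f["fx"],f["cx"],f["cy"],f["cam_to_world"].round(3).tolist() if hasattr(f["cam_to_world"],'round') else f["cam_to_world"])
    for t in ["dock","cassette","slide_box","latch","home","guard_edge","latch_hinge","catch","latch_mid","oil_bottle","pen_cup","tip_rack","jar","marker","mouse"]:
        r=tip_of(n,t); print(t,[( [round(x) for x in d["centre"]],round(d["score"],2)) for d in r])
print(get_state())
E
```

```text
pics
side 483.0932555721624 252.15477634973917 192.8149790490094 [[-0.655, -0.581, 0.483, -0.146], [-0.755, 0.497, -0.427, 0.625], [0.008, -0.645, -0.764, 1.239], [0.0, 0.0, 0.0, 1.0]]
dock [([228, 211], 0.55)]
cassette [([298, 256], 0.8), ([310, 209], 0.62), ([246, 198], 0.45), ([223, 270], 0.17)]
slide_box [([224, 270], 0.71)]Traceback (most recent call last):
  File "<stdin>", line 6, in <module>
ValueError: it knows: cassette, catch, dock, guard_edge, home, jar, latch_hinge, latch_mid, marker, mouse, oil_bottle, pen_cup, slide_box, tip_rack
```

```bash
cat > h.py <<'E'
from cell import *
import cv2, numpy as np
def ray(f,px):
    T=np.array(f["cam_to_world"]); d=T[:3,:3]@np.array([(px[0]-f["cx"])/f["fx"],(px[1]-f["cy"])/f["fy"],1]); return T[:3,3],d
def at_z(f,px,z):
    o,d=ray(f,px); return o+d*(z-o[2])/d[2]
def proj(f,p):
    T=np.array(f["cam_to_world"]); c=T[:3,:3].T@(np.array(p)-T[:3,3]); return np.array([f["cx"]+f["fx"]*c[0]/c[2],f["cy"]+f["fy"]*c[1]/c[2]])
def save(f,n,crop=None,s=1):
    im=f["img"][:,:,::-1]
    if crop: a,b,c,d=crop; im=im[b:d,a:c]
    cv2.imwrite(f"pics/{n}.png",cv2.resize(im,None,fx=s,fy=s,interpolation=cv2.INTER_CUBIC))
E
python3 - <<'E'
from h import *
Z={"guard_edge":.187,"latch_hinge":.03,"catch":.03}
for n in("side","top"):
    f=grab_frame(n); save(f,n+"0",s=1.5)
    np.save(n+"_T.npy",f)
    print(n,np.array(f["cam_to_world"]).round(3).tolist())
    for t in ["dock","cassette","slide_box","home","guard_edge","latch_hinge","catch","latch_mid","oil_bottle","pen_cup","tip_rack","jar","marker","mouse"]:
        r=tip_of(n,t); print(t,[( [round(x) for x in d["centre"]],round(d["score"],2),at_z(f,d["centre"],Z.get(t,0)).round(3)[:2].tolist()) for d in r])
print(get_state())
E
```

```text
side [[-0.655, -0.581, 0.483, -0.146], [-0.755, 0.497, -0.427, 0.625], [0.008, -0.645, -0.764, 1.239], [0.0, 0.0, 0.0, 1.0]]
dock []
cassette [([311, 210], 0.89, [0.458, -0.166]), ([294, 255], 0.75, [0.367, -0.003])]
slide_box [([222, 272], 0.96, [0.465, 0.198])]
home [([219, 199], 0.85, [0.688, 0.032])]
guard_edge [([235, 177], 0.95, [0.596, 0.034])]
latch_hinge [([217, 214], 0.72, [0.625, 0.09])]
catch [([246, 200], 0.59, [0.609, -0.018])]
latch_mid [([208, 206], 0.44, [0.689, 0.08])]
oil_bottle [([339, 156], 0.71, [0.564, -0.418]), ([236, 180], 0.24, [0.716, -0.063])]
pen_cup [([151, 288], 0.92, [0.556, 0.387])]
tip_rack [([287, 148], 0.6, [0.719, -0.306])]
jar [([158, 230], 0.57, [0.712, 0.258])]
marker [([168, 327], 0.52, [0.426, 0.418])]
mouse [([169, 325], 0.72, [0.428, 0.413])]
top [[-0.017, -0.99, 0.137, 0.302], [-1.0, 0.017, 0.0, -0.008], [-0.003, -0.137, -0.991, 1.861], [0.0, 0.0, 0.0, 1.0]]
dock [([240, 180], 0.92, [0.614, 0.028])]
cassette [([297, 218], 0.89, [0.463, -0.182]), ([254, 244], 0.59, [0.371, -0.02])]
slide_box [([200, 218], 0.61, [0.472, 0.183])]
home [([238,
[... 672 characters left out ...]
 232], 0.68, [0.41, -0.408])]
{'clock': 1.7, 'q': array([-1.47119236e+00,  3.26177168e-01, -1.92595935e-01,  1.05199607e+00,
       -9.04730342e-07,  1.43659989e+00]), 'joint_velocities': array([-0.00110289,  0.00103687,  0.00063504,  0.00089214,  0.00171246,
       -0.00135366]), 'tau': array([ 2.87443399e-04, -4.43321836e+01,  2.62753308e+01,  1.08243177e-03,
       -1.56167202e-04, -2.42412153e-05]), 'position': array([ 0.12743693, -0.53505554,  0.23129483]), 'eef_rot': array([ 2.46536009e+00, -1.94717163e+00,  2.86163443e-05]), 'contact_force': array([-1.02276713, -0.45046436,  0.38878614]), 'wrist_torque': array([-0.00662352, -0.0522392 ,  0.03507118]), 'finger_gap': 0.9993009399746127}
```

View pics/side0.png

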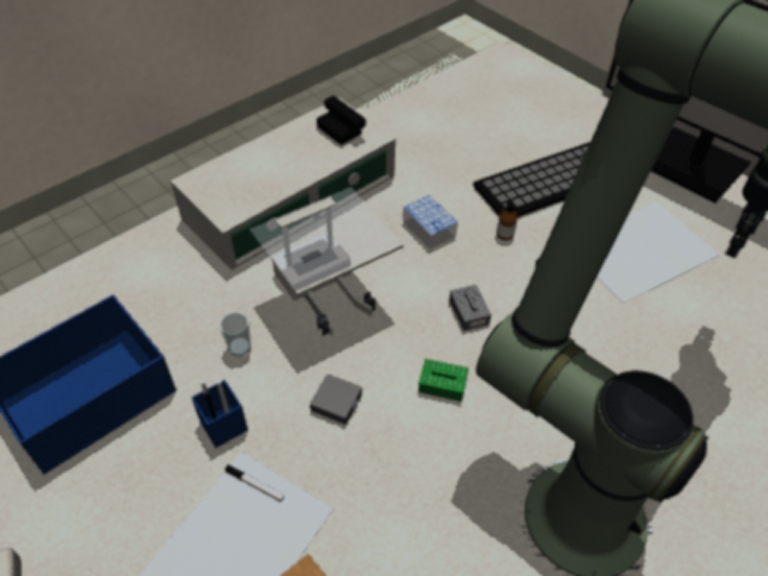

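View pics/top0.png

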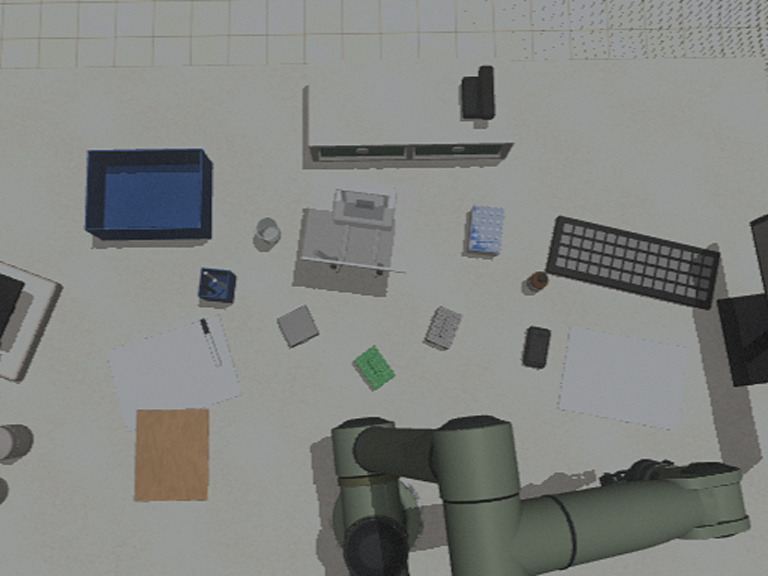

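Run:
```python
from h import *
f=np.load("top_T.npy",allow_pickle=True).item(); save(f,"topd",(180,110,330,275),4.5) if 0 else save(f,"topd",(190,115,320,265),4)
s=np.load("side_T.npy",allow_pickle=True).item(); save(s,"sided",(150,110,340,290),4)
```

```text
(no output)
```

View pics/topd.png

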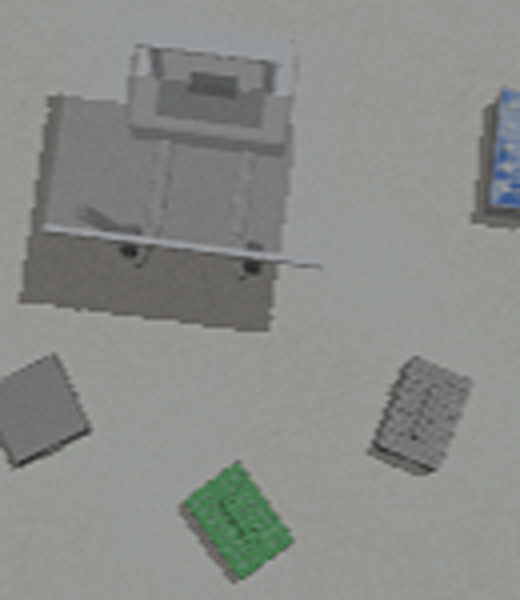

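View pics/sided.png

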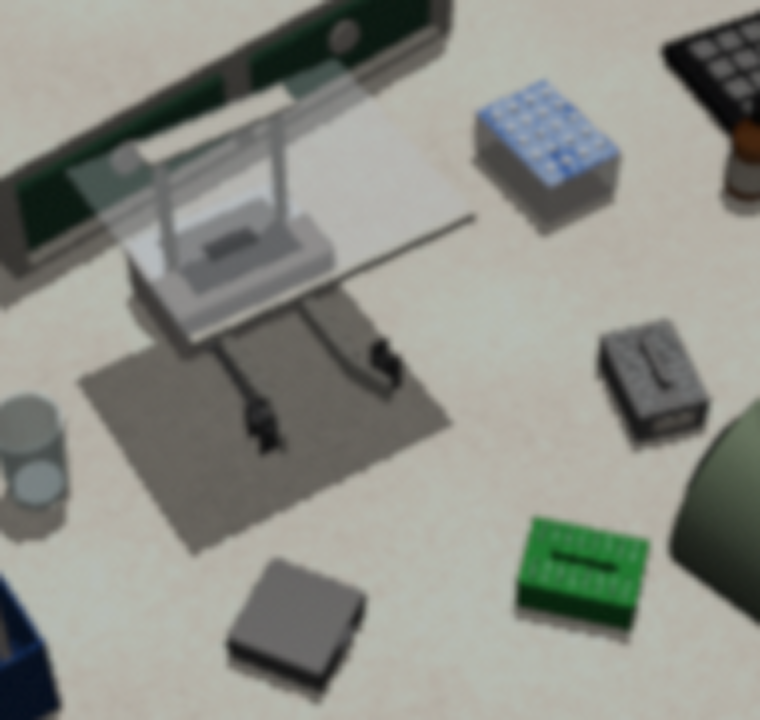

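```bash
cat >> h.py <<'E'
from scipy.optimize import least_squares, minimize
def T2(p,l):
    l=np.atleast_2d(l).astype(float); c,s=np.cos(p[2]),np.sin(p[2])
    o=l.copy(); o[:,0]=p[0]+c*l[:,0]-s*l[:,1]; o[:,1]=p[1]+s*l[:,0]+c*l[:,1]; return o
def hullmask(f,P,ss=4):
    px=np.array([proj(f,q) for q in P])
    h=cv2.convexHull(((px+.5)*ss*16-8).astype(np.int32).reshape(-1,1,2))
    m=np.zeros((384*ss,512*ss),np.uint8); cv2.fillPoly(m,[h],255,shift=4)
    return cv2.resize(m,(512,384),interpolation=cv2.INTER_AREA)/255.
def box(L,W,H): return [(a*L/2,b*W/2,z) for a in(-1,1) for b in(-1,1) for z in(0,H)]
def fitbox(fm,p0,dims):
    def c(p):
        return sum(np.abs(hullmask(f,T2(p,box(*dims)))-m).sum() for f,m in fm)
    best=None
    for y in p0[2]:
        r=minimize(c,[p0[0],p0[1],y],method="Nelder-Mead",options=dict(initial_simplex=[[p0[0],p0[1],y],[p0[0]+.01,p0[1],y],[p0[0],p0[1]+.01,y],[p0[0],p0[1],y+.3]],xatol=1e-4,fatol=.05))
        if best is None or r.fun<best.fun: best=r
    return best.x,best.fun
def near(L,px):
    return min(L,key=lambda d:np.hypot(*(np.array(d["centre"])-px))) if L else None
E
python3 - <<'E'
from h import *
F={n:np.load(n+"_T.npy",allow_pickle=True).item() for n in("top","side")}
obs=[("top",(-.029,.12,.187),(200.75,172)),("top",(-.029,-.12,.187),(270,181.3)),
("side",(-.029,.12,.187),(197.5,195)),("side",(-.029,-.12,.187),(268.5,164.2)),
("top",(0,.058,.03),(220,177)),("top",(0,-.058,.03),(254,178.5)),("side",(0,.058,.03),(217,214)),("side",(0,-.058,.03),(246,200)),
("top",(.056,0,0),(238,164)),("side",(.056,0,0),(219,199))]
def res(p): return np.concatenate([proj(F[n],T2(p,l)[0])-np.array(o) for n,l,o in obs])
r=least_squares(res,[.62,.03,-.1],loss="soft_l1"); print(r.x,r.fun.reshape(-1,2).round(1).tolist())
np.save("dock.npy",r.x)
# cassette
fm=[]
for n,px in(("top",(295,219)),("side",(312,205))):
    F[n]=grab_frame(n); L=silhouettes(n,"cassette"); d=near(L,px); print(n,[(x["centre"],x["score"],x["mask"].sum()) for x in L]); 
    fm.append((F[n],d["mask"].astype(float)))
for sub in (fm,fm[:1],fm[1:]):
    print(fitbox(sub,(.46,-.18,[.5,1.3,2.,2.8]),(.09,.062,.036)))
E
```

```text
[ 0.62091613  0.03845011 -0.14995131] [[-0.2, 0.6], [-0.3, 0.4], [0.1, 1.0], [-0.2, -0.7], [2.2, -2.3], [-1.2, 0.3], [-2.5, -0.1], [-0.3, -1.2], [1.7, -0.2], [2.9, 1.7]]
top [([297.1, 216.9], 0.93, np.int64(397)), ([252.6, 243.9], 0.66, np.int64(401))]
side [([295.1, 253.3], 0.96, np.int64(742)), ([312.5, 206.4], 0.66, np.int64(592)), ([150.7, 275.9], 0.31, np.int64(1066))]
(array([ 0.46190398, -0.17702595, -0.44063688]), np.float64(94.37647058823529))
(array([ 0.462558  , -0.17651733,  2.7160287 ]), np.float64(43.266666666666666))
(array([ 0.46041114, -0.17716418,  2.69983209]), np.float64(41.03137254901961))
```

```bash
cat >> h.py <<'E'
def overlay(f,p,name,crop,s,lat=None,cas=None):
    a,b,c,d=crop
    im=cv2.resize(f["img"][b:d,a:c,::-1],None,fx=s,fy=s,interpolation=cv2.INTER_CUBIC)
    def pl(P,col,closed=True):
        q=np.array([(proj(f,x)-[a,b]+.5)*s for x in P]).astype(np.int32); cv2.polylines(im,[q],closed,col,1,cv2.LINE_AA)
    D=lambda l:T2(p,l)
    for sg in(1,-1):
        pl(D([(.101,sg*.033,.025),(.02,sg*.033,.025),(-.02,sg*.047,.025)]),(0,0,255),False)
        pl(D([(-.012,sg*.05,.04),(.012,sg*.05,.04),(.012,sg*.066,.04),(-.012,sg*.066,.04)]),(0,255,255))
    pl(D([(-.029,-.12,.187),(-.029,.12,.187),(.175,.12,.187),(.175,-.12,.187)]),(255,0,0))
    pl(D([(.101,.033,.06),(.101,-.033,.06)]),(255,0,255))
    if lat is not None: pl(D([(0,.058,.03),(0,.058-.126*np.cos(lat),.03+.126*np.sin(lat))]),(0,255,0),False)
    if cas is not None:
        pl(T2(cas,[(x*.045,y*.031,.036) for x,y in((1,1),(1,-1),(-1,-1),(-1,1))]),(255,255,0))
        pl(T2(cas,[(.025,0,.046),(-.025,0,.046)]),(255,255,0))
    cv2.imwrite(f"pics/{name}.png",im)
E
python3 - <<'E'
from h import *
p=np.load("dock.npy"); c=(.462,-.177,-.44)
overlay(np.load("top_T.npy",allow_pickle=True).item(),p,"ovt",(190,115,320,240),6,1.8,c)
overlay(np.load("side_T.npy",allow_pickle=True).item(),p,"ovs",(160,120,340,240),4.4,1.8,c)
E
```

```text
(no output)
```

View pics/ovt.png

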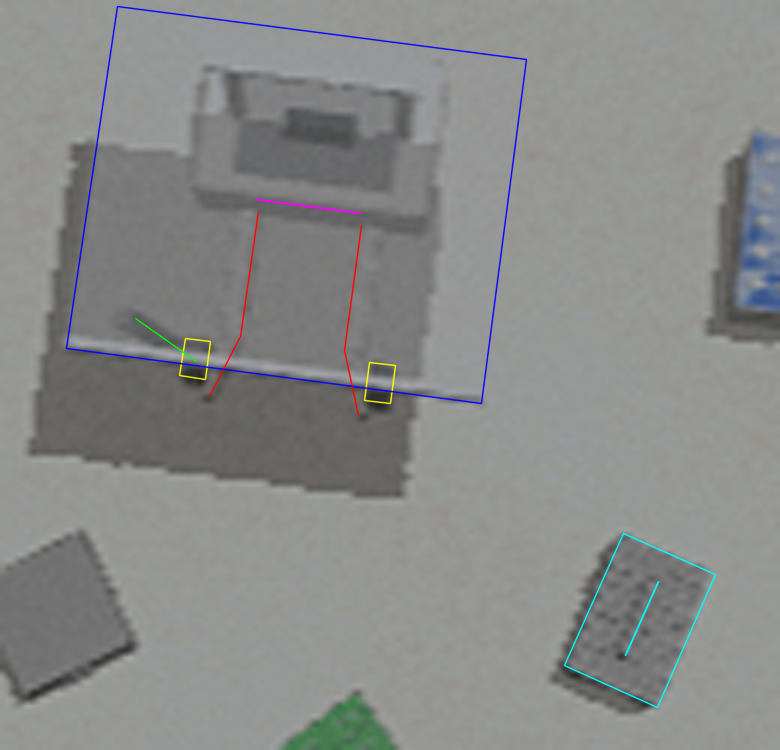

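View pics/ovs.png

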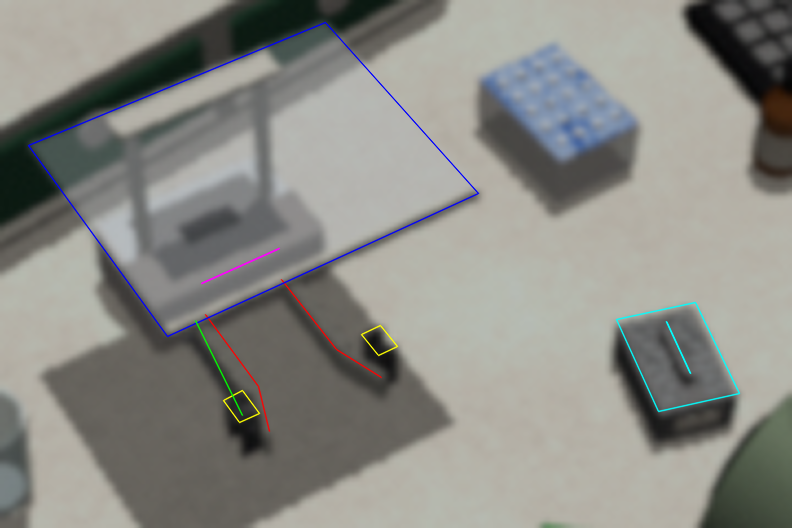

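The three candidates are top (295,219), grey with a rib, top (249,245), green, and top (200,218), flat square with no rib. The first matches the cassette description: the crop shows the grey case and rib. Next I'll refine the dock pose with an enlarged overlay.

Run:
```python
from h import *
p=np.load("dock.npy")
overlay(np.load("side_T.npy",allow_pickle=True).item(),p,"ovs2",(190,170,260,225),11,1.8)
save(np.load("side_T.npy",allow_pickle=True).item(),"ovs3",(190,160,260,225),9)
save(np.load("top_T.npy",allow_pickle=True).item(),"ovt3",(196,140,276,190),9)
```

```text
(no output)
```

View pics/ovs2.png

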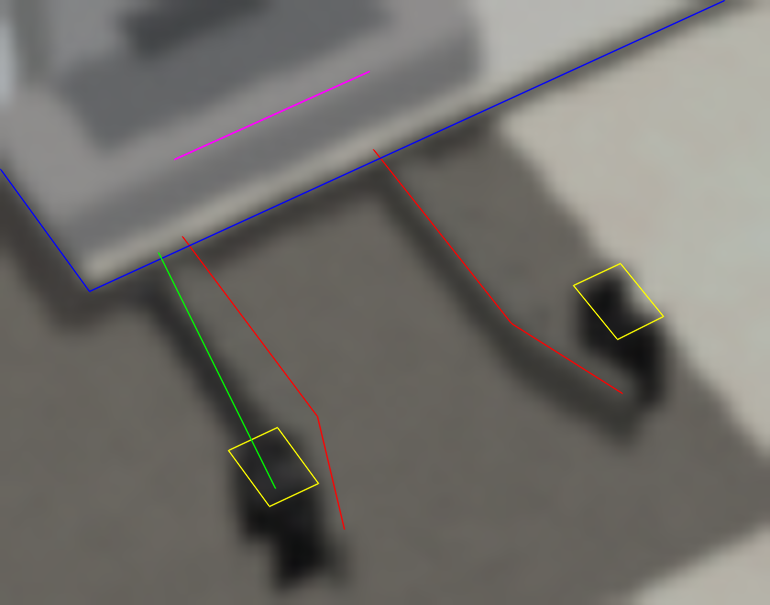

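View pics/ovs3.png

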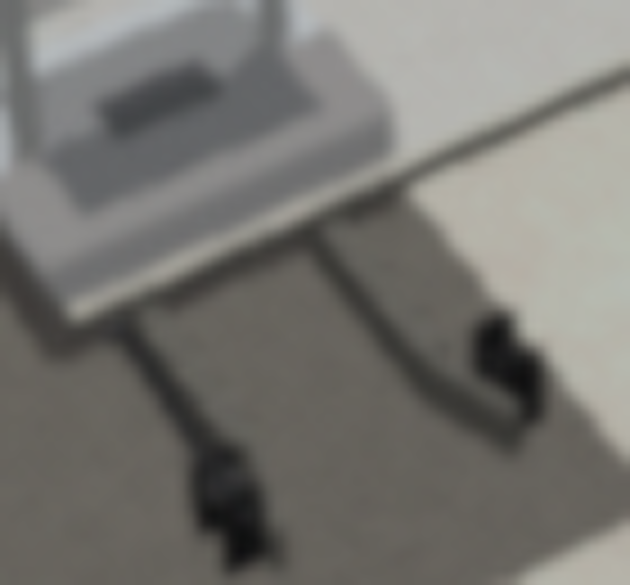

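View pics/ovt3.png

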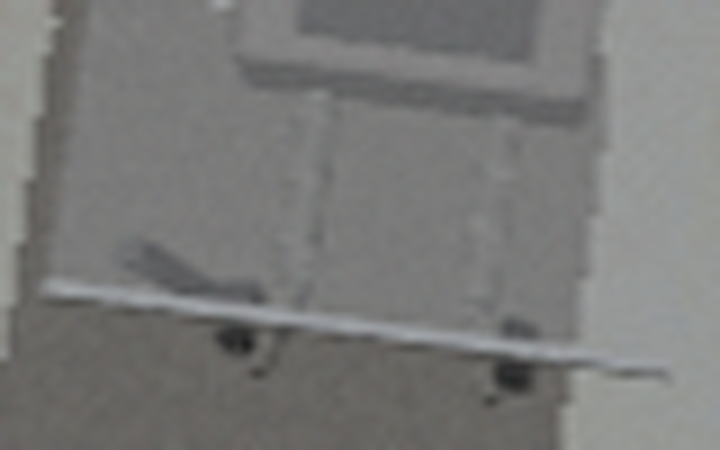

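```bash
cat >> h.py <<'E'
from scipy.spatial.transform import Rotation as Ro
DOCK=np.load("dock.npy")
def ori(yaw,th,flip=1):
    z=np.array([np.cos(yaw)*np.sin(th),np.sin(yaw)*np.sin(th),-np.cos(th)]); x=flip*np.array([-np.sin(yaw),np.cos(yaw),0])
    return Ro.from_matrix(np.column_stack([x,np.cross(z,x),z])).as_rotvec(),z
def dk(x,y,z): return T2(DOCK,(x,y,z))[0]
def grip_tcp(c,th,gx,gz):  # TCP so that grasp point is at cassette-local (gx,0,gz)
    r,z=ori(c[2],th); return T2(c,(gx,0,gz))[0]+.019*z, r, z
E
python3 - <<'E'
from h import *
print(DOCK)
c=np.array([.462,-.177,-.44]); y=DOCK[2]
for fl in(1,-1):
  for th in (.45,.55):
    r,z=ori(c[2],th,fl); g=T2(c,(-.025,0,.024))[0]+.019*z
    print("g",fl,th,g.round(3),ik(g-.1*z,r),ik(g,r))
    r2,z=ori(y,th,fl); 
    for X in(-.09,-.03): print(ik(dk(X-.025,0,.024)+.019*z,r2))
  for th in(.7,.8,1.05):
    r2,z=ori(y,th,fl); print("push",th,[ik(dk(X,0,.02),r2) is not None for X in(-.12,-.07,.013)], ik(dk(.013,0,.02),r2))
    print("lat",[ik(dk(.004,Y,Z),r2) is not None for Y,Z in((.13,.1),(.0,.1),(-.02,.042))])
E
```

```text
[ 0.62091613  0.03845011 -0.14995131]
g 1 0.45 [ 0.447 -0.17   0.007] [-0.56399224  0.04652066 -1.12441509 -0.04712818  0.05382024 -0.11175656] [-0.54807829  0.38365046 -1.12314462 -0.38371097  0.0469361  -0.0973904 ]
[ 0.00135927  0.42235539 -1.0119521  -0.30902651 -0.0656111   0.1364435 ]
[-0.01903174  0.47654864 -0.87153144 -0.22392658 -0.05681353  0.11801339]
g 1 0.55 [ 0.448 -0.171  0.008] [-0.58002748  0.0424807  -1.25002438 -0.2673356   0.07301649 -0.11958987] [-0.55666827  0.43084654 -1.22158465 -0.62860001  0.06088037 -0.09958579]
[ 0.01179447  0.45378121 -1.10508026 -0.53222822 -0.08427403  0.13822045]
[-0.01124131  0.49404412 -0.96541707 -0.43437368 -0.07233273  0.11846073]
push 0.7 [True, True, True] [-0.01790396  0.56437933 -0.95929846 -0.64857647 -0.08492228  0.10123921]
lat [True, True, True]
push 0.8 [False, True, True] [-0.01089948  0.63318241 -1.03898763 -0.89652566 -0.0995931   0.09720034]
lat [True, True, True]
push 1.05 [False, False, True] [ 0.00602204  0.9332527  -1.16844655 -1.57561534 -0.13515813  0.07808426]
lat [True, True, True]
g -1 0.45 [ 0.447 -0.17   0
[... 334 characters left out ...]
55 [ 0.448 -0.171  0.008] [-0.58002748  0.0424807  -1.25002438 -0.2673356   0.07301649  3.02200279] [-0.55666827  0.43084654 -1.22158465 -0.62860001  0.06088037  3.04200687]
[ 0.01179447  0.45378121 -1.10508026 -0.53222822 -0.08427403 -3.0033722 ]
[-0.01124131  0.49404412 -0.96541707 -0.43437368 -0.07233273 -3.02313192]
push 0.7 [True, True, True] [-0.01790396  0.56437933 -0.95929846 -0.64857647 -0.08492228 -3.04035344]
lat [True, True, True]
push 0.8 [False, True, True] [-0.01089948  0.63318241 -1.03898763 -0.89652566 -0.0995931  -3.04439232]
lat [True, True, True]
push 1.05 [False, False, True] [ 0.00602204  0.9332527  -1.16844655 -1.57561534 -0.13515813 -3.06350839]
lat [True, True, True]
```

Run:
```python
from h import *
c=np.array([.462,-.177,-.44]); r,z=ori(c[2],.45); g=T2(c,(-.025,0,.029))[0]+.019*z
movep(g-.12*z,r)
print(get_state()["position"],(g-.12*z))
hit=move_l(g,.12,until_force=12)
print(hit,get_state()["position"],g,get_state()["contact_force"])
for n in("top","side"):
    f=grab_frame(n); save(f,"g1"+n,(230,150,380,260),5)
```

```text
[ 0.40035133 -0.14854206  0.12052315] [ 0.39963409 -0.14763935  0.11994516]
False [ 0.44685473 -0.16995235  0.01218237] [ 0.44685839 -0.16987162  0.01189151] [-0.61564875  0.98520406 -0.10834613]
```

View pics/g1side.png

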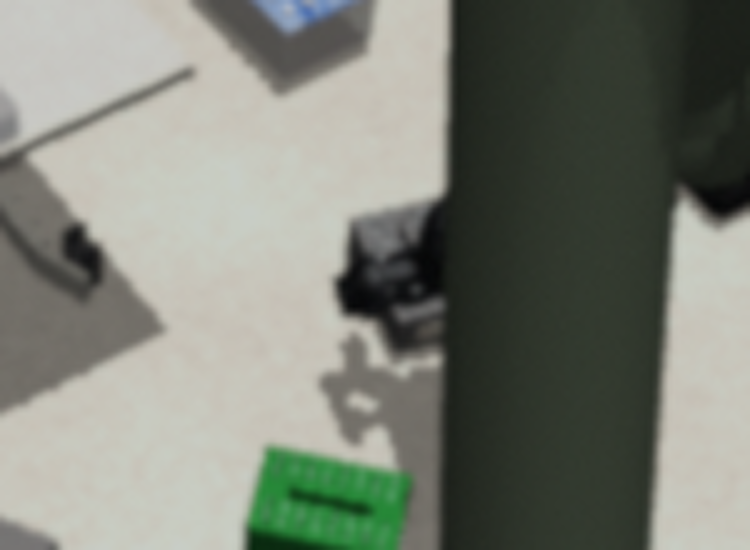

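View pics/g1top.png

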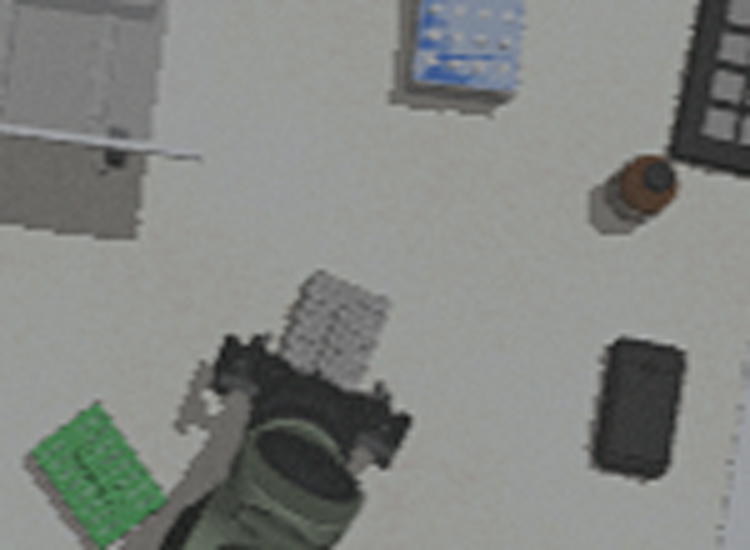

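Both fingers straddle the cassette (top crop about (235,360) and (400,430), with the rib between them), and nothing has been disturbed. I'll grab it and drag.

Run:
```python
from h import *
print(grab(40)); s=get_state(); print(s["finger_gap"],s["contact_force"],s["position"])
z0=.0122
def drag(c,v=.08):
    r,z=ori(c[2],.45); g=T2(c,(-.025,0,.029))[0]+.019*z; g[2]=z0
    move_l(g,v,rot=r); s=get_state(); print(s["position"],s["contact_force"].round(1),s["finger_gap"])
drag((.515,-.15,-.35))
d=dk(-.10,0,0); drag((d[0],d[1],DOCK[2]))
print(get_state()["clock"])
for n in("top","side"):
    f=grab_frame(n); overlay(f,DOCK,"g2"+n,(190,130,320,240),6,None,(d[0],d[1],DOCK[2]))
```

```text
False
0.7182848610714943 [-3.71245373  0.63203894  9.03414673] [ 0.44713752 -0.16982711  0.01266978]
[ 0.50003219 -0.14458815  0.01261884] [ 0.  -2.2  4.1] 0.7177292812008779
[0.50554378 0.05539798 0.0125563 ] [-1.  -5.5  7.8] 0.7189279394680093
8.8167
```

View pics/g2top.png

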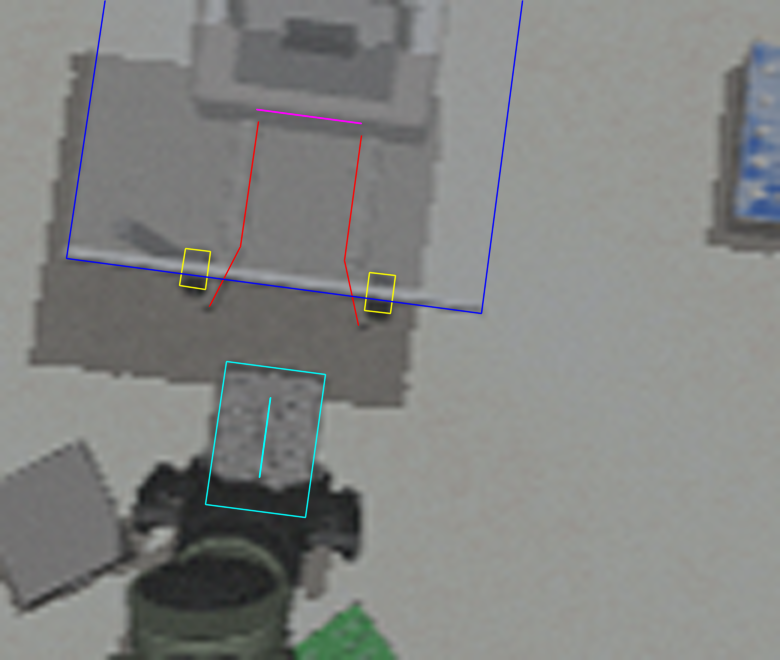

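View pics/g2side.png

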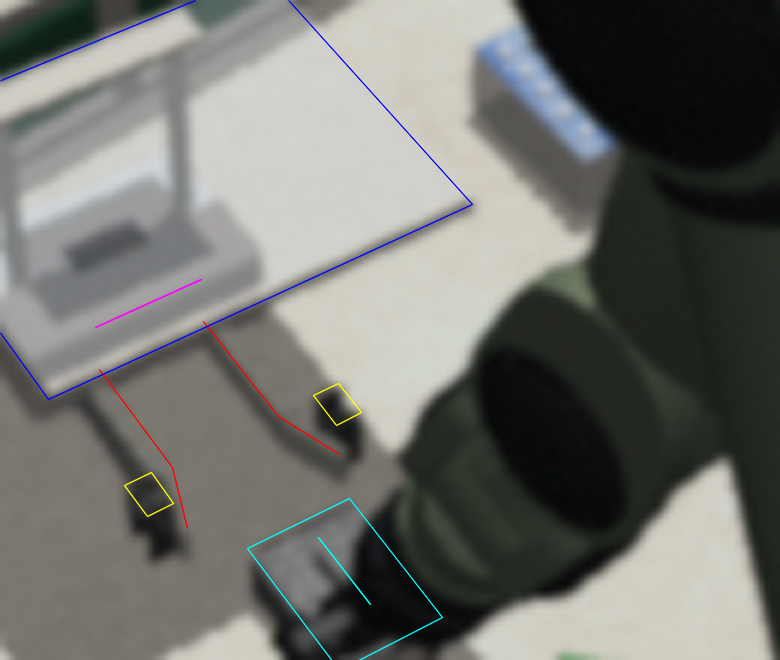

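Run:
```python
from h import *
z0=.0125
r,z=ori(DOCK[2],.45)
g=dk(-.032-.025,0,.029)+.019*z; g[2]=z0
print(move_l(g,.06,rot=r,until_force=25)); s=get_state(); print(s["position"],g,s["contact_force"].round(1),s["finger_gap"],s["clock"])
for n in("top","side"):
    f=grab_frame(n); c=dk(-.032,0,0); overlay(f,DOCK,"g3"+n,(190,130,320,240),6,None,(c[0],c[1],DOCK[2]))
```

```text
True
[0.50555993 0.05535709 0.01256439] [0.57272737 0.04573073 0.0125    ] [-2.4  0.2  4.7] 0.7201712370954327 9.175
```

View pics/g3top.png

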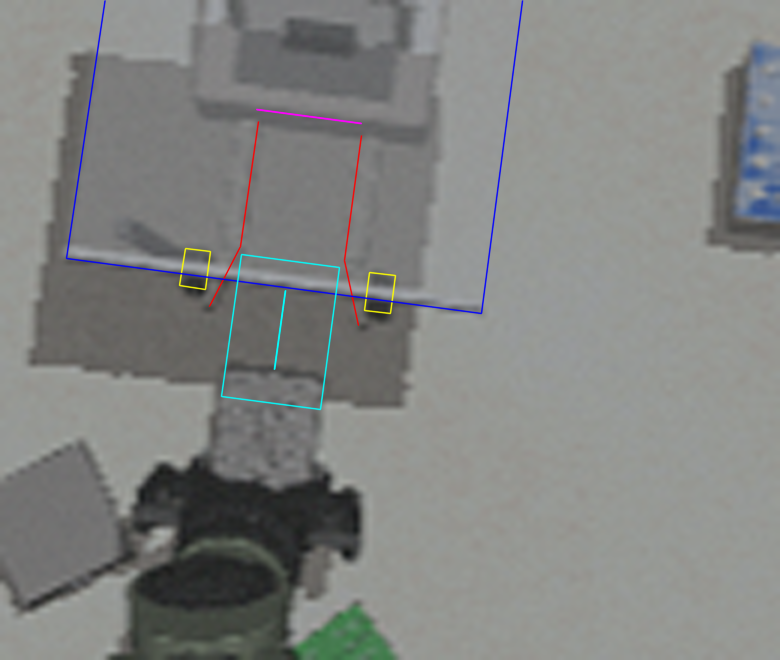

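View pics/g3side.png

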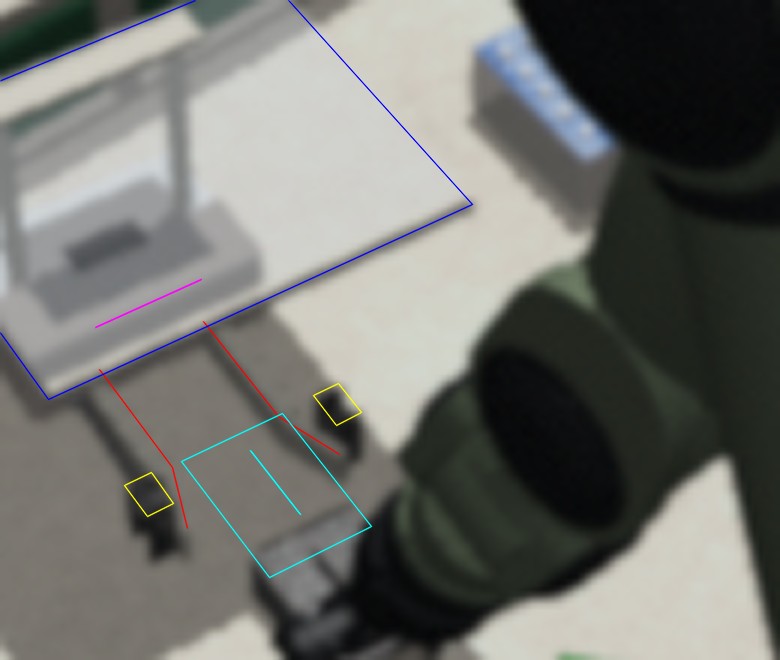

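The guard stopped the move almost immediately, within 0.1 s and with only about 5 N of force afterwards. That looks like a start transient, so I'll continue in short steps and check the force at each one.

Run:
```python
from h import *
r,z=ori(DOCK[2],.45)
for X in(-.08,-.06,-.045,-.032):
    g=dk(X-.025,0,.029)+.019*z; g[2]=.0126
    move_l(g,.04,rot=r); s=get_state(); print(s["position"]-g,s["contact_force"].round(1),s["finger_gap"].round(3),s["clock"])
    if np.linalg.norm(s["contact_force"])>30: break
for n in("top","side"):
    f=grab_frame(n); c=dk(X,0,0); overlay(f,DOCK,"g4"+n,(190,130,320,240),6,None,(c[0],c[1],DOCK[2]))
```

```text
Traceback (most recent call last):
AttributeError: 'float' object has no attribute 'round'
```

Run:
```python
from h import *
r,z=ori(DOCK[2],.45)
for X in(-.06,-.045,-.032):
    g=dk(X-.025,0,.029)+.019*z; g[2]=.0126
    move_l(g,.04,rot=r); s=get_state(); print(s["position"]-g,s["contact_force"].round(1),s["finger_gap"],s["clock"])
    if np.linalg.norm(s["contact_force"])>30: break
for n in("top","side"):
    f=grab_frame(n); c=dk(X,0,0); overlay(f,DOCK,"g4"+n,(190,130,320,240),6,None,(c[0],c[1],DOCK[2]))
```

```text
[-0.00073304  0.0001392  -0.00080985] [ 0.2 -0.6 -3.6] 0.7164216245725302 10.525
[-6.15043872e-05 -8.29216275e-05 -2.02403825e-04] [ 0.1  0.1 -3. ] 0.7170341434209989 11.05
[ 1.88115845e-04 -6.56320391e-05 -2.61781094e-05] [-0.   0.6 -3.2] 0.7171469325901417 11.525
```

View pics/g4top.png

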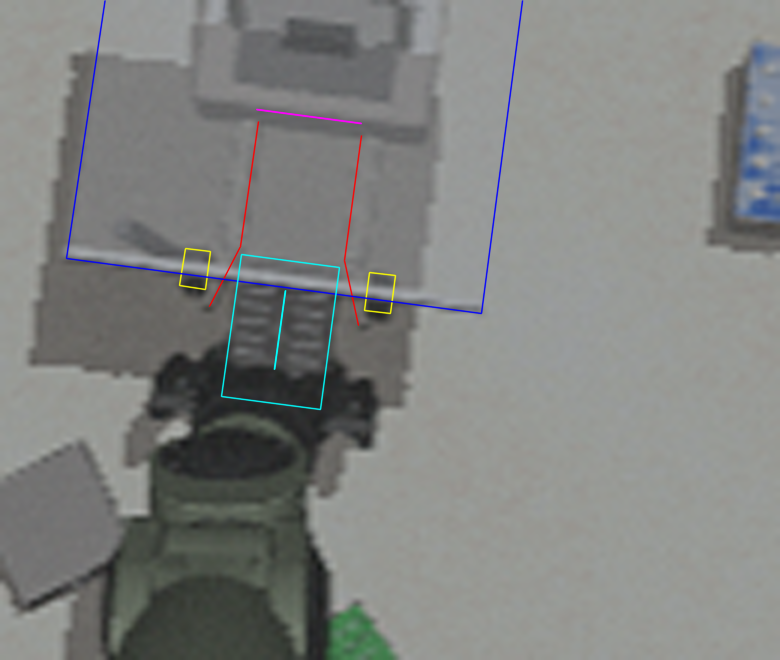

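View pics/g4side.png

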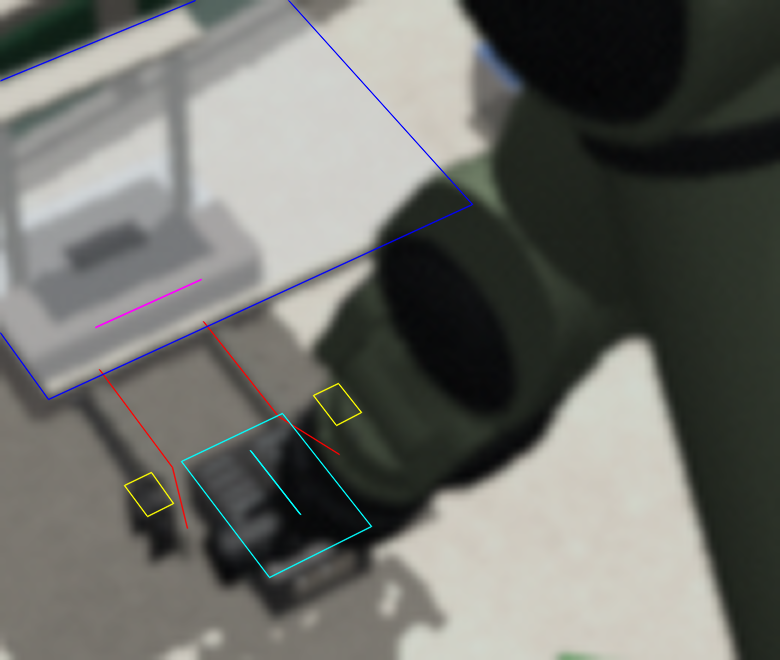

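Run:
```python
from h import *
let_go()
r,z=ori(DOCK[2],.45)
p=np.array(get_state()["position"]); move_l(p-.1*z,.12)
r2,z2=ori(DOCK[2],.7)
grab(40)
movep(dk(-.115,0,.07),r2)
move_l(dk(-.115,0,.017),.06)
s=get_state(); print(s["position"],s["contact_force"].round(1),s["finger_gap"],s["clock"])
for n in("top","side"):
    f=grab_frame(n); c=dk(-.032,0,0); overlay(f,DOCK,"g5"+n,(190,130,320,240),6,None,(c[0],c[1],DOCK[2]))
```

```text
[0.50754894 0.0556239  0.01733254] [ 0.5 -0.1  0.5] -0.001322906786148962 15.4833
```

View pics/g5top.png

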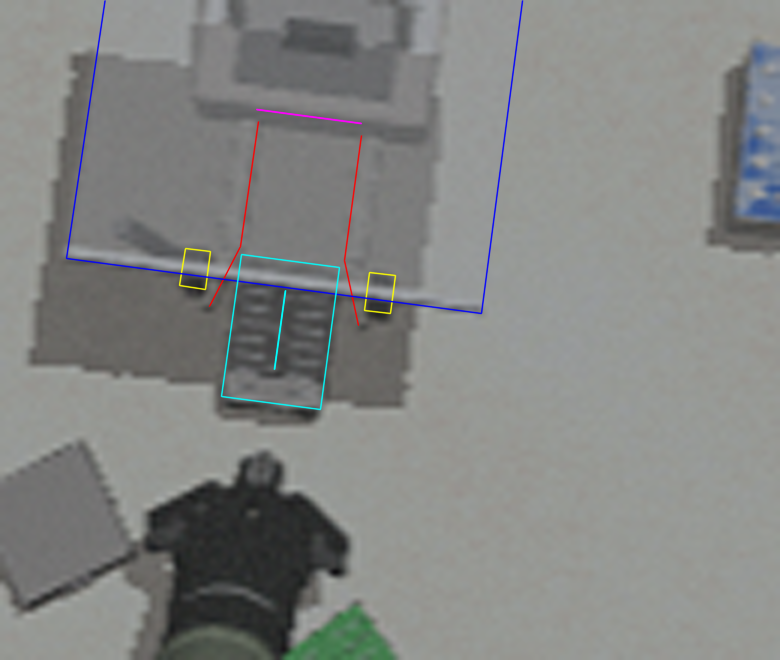

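View pics/g5side.png

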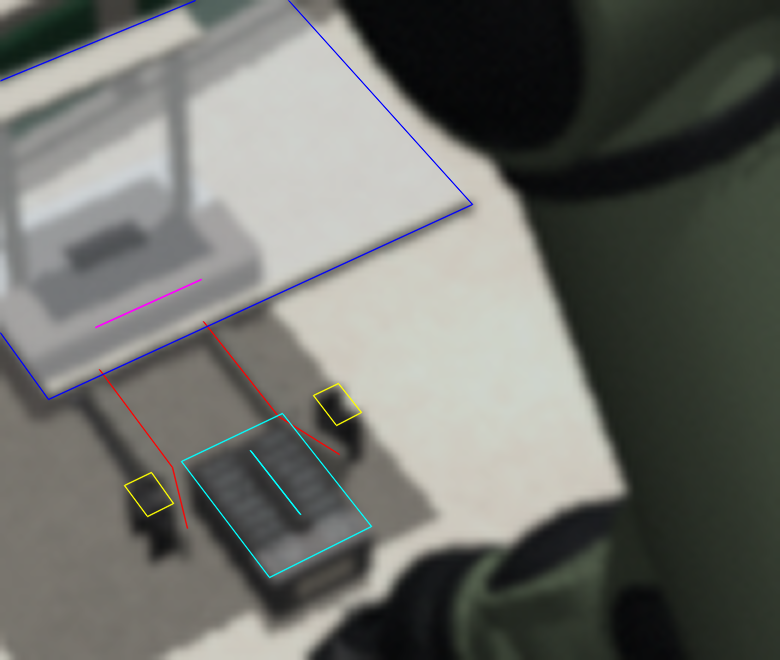

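Run:
```python
from h import *
def dx():
    p=np.array(get_state()["position"]); c,s=np.cos(DOCK[2]),np.sin(DOCK[2]); d=p-[DOCK[0],DOCK[1],0]; return np.array([c*d[0]+s*d[1],-s*d[0]+c*d[1],p[2]])
for X in(-.06,-.02,.015):
    h=move_l(dk(X,0,.017),.05,until_force=15); s=get_state(); print(X,h,dx().round(4),s["contact_force"].round(1),s["clock"])
for n in("top","side"):
    f=grab_frame(n); c=dk(.056,0,0); overlay(f,DOCK,"g6"+n,(190,130,320,240),6,None,(c[0],c[1],DOCK[2]))
```

```text
-0.06 False [-0.0598  0.0001  0.0172] [ 0.5  0.1 -0.1] 16.8333
-0.02 False [-0.0198 -0.      0.0172] [0.3 0.5 0.6] 17.7833
0.015 True [ 0.004  -0.0003  0.0155] [-0.2 -0.7  0.8] 18.3167
```

View pics/g6top.png

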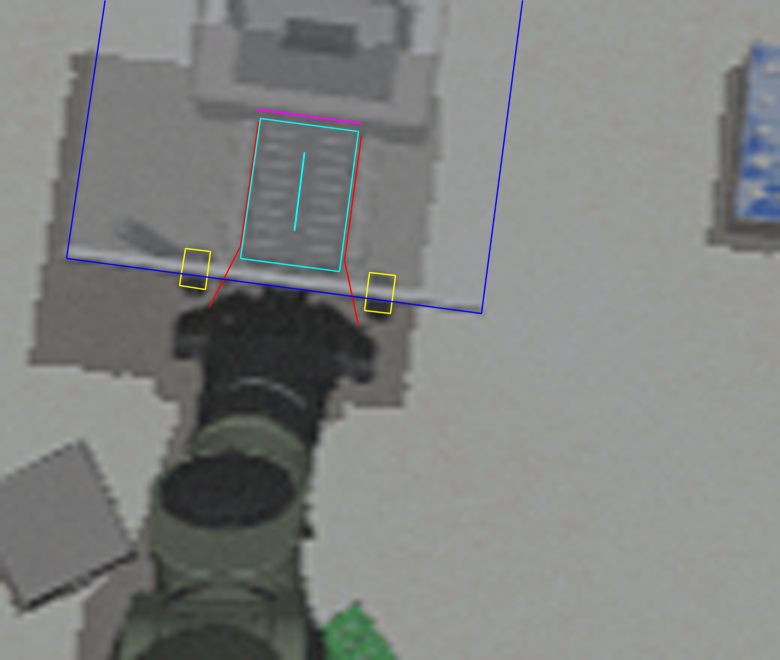

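View pics/g6side.png

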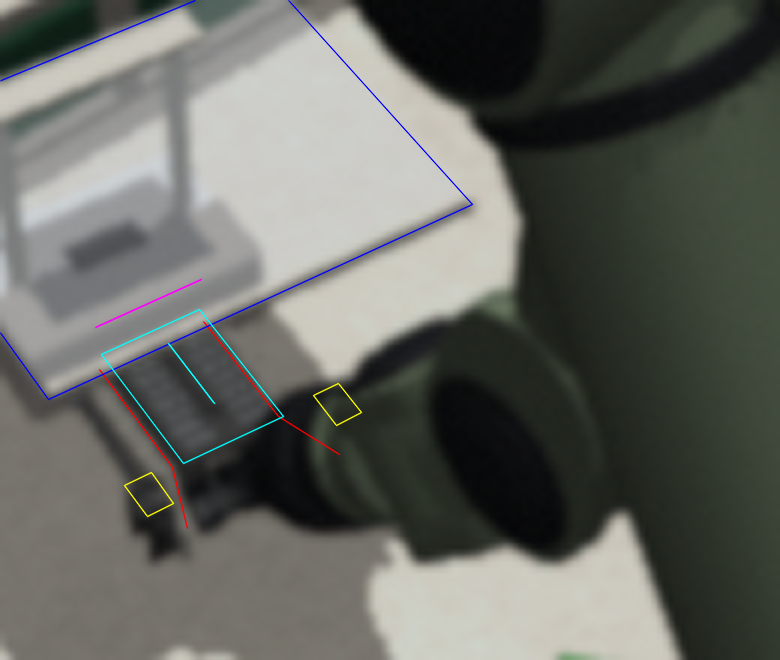

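The hard stop came at TCP dock x = 4 mm, against about 3 mm predicted for home, and both overlays agree. A second push will confirm it.

Run:
```python
from h import *
def dx():
    p=np.array(get_state()["position"]); c,s=np.cos(DOCK[2]),np.sin(DOCK[2]); d=p-[DOCK[0],DOCK[1],0]; return np.array([c*d[0]+s*d[1],-s*d[0]+c*d[1],p[2]])
h=move_l(dk(.02,0,.017),.02,until_force=20); s=get_state(); print(h,dx().round(4),s["contact_force"].round(1),s["clock"])
sleep(.3); print(dx().round(4),get_state()["contact_force"].round(1))
r2,z2=ori(DOCK[2],.7); p=np.array(get_state()["position"])
move_l(dk(-.10,0,.03),.15)
fm=[]
for n,px in(("top",(240,162)),("side",(219,199))):
    f=grab_frame(n); save(f,"g7"+n,(190,130,320,240),6)
    L=silhouettes(n,"cassette"); print([(x["centre"],x["score"],x["mask"].sum()) for x in L])
```

```text
True [ 0.004  -0.0003  0.0136] [0.2 0.2 0.3] 18.8583
[ 0.0038 -0.0003  0.0134] [-0.5 -0.3  0.2]
[([253.5, 244.7], 0.94, np.int64(442))]
[([295.5, 254.9], 0.95, np.int64(521)), ([221.8, 199.4], 0.58, np.int64(509))]
```

View pics/g7top.png

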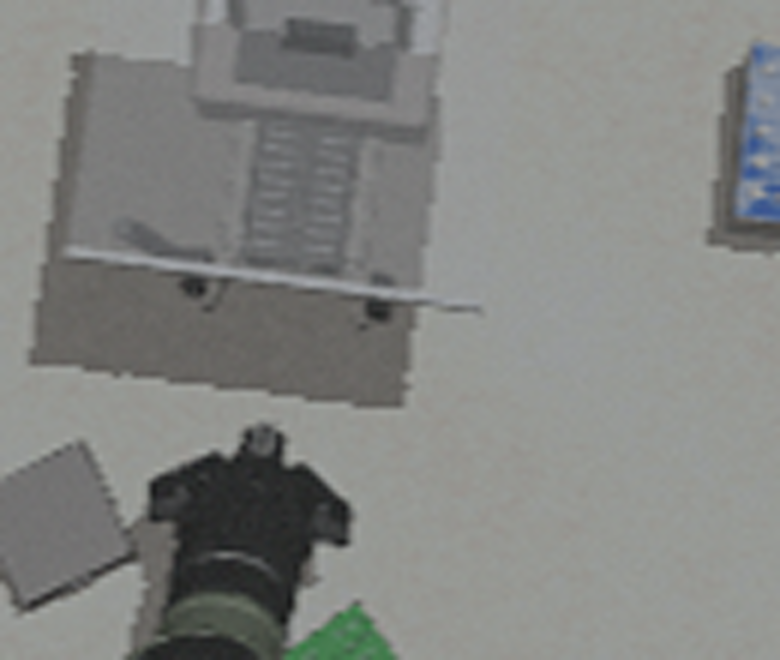

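View pics/g7side.png

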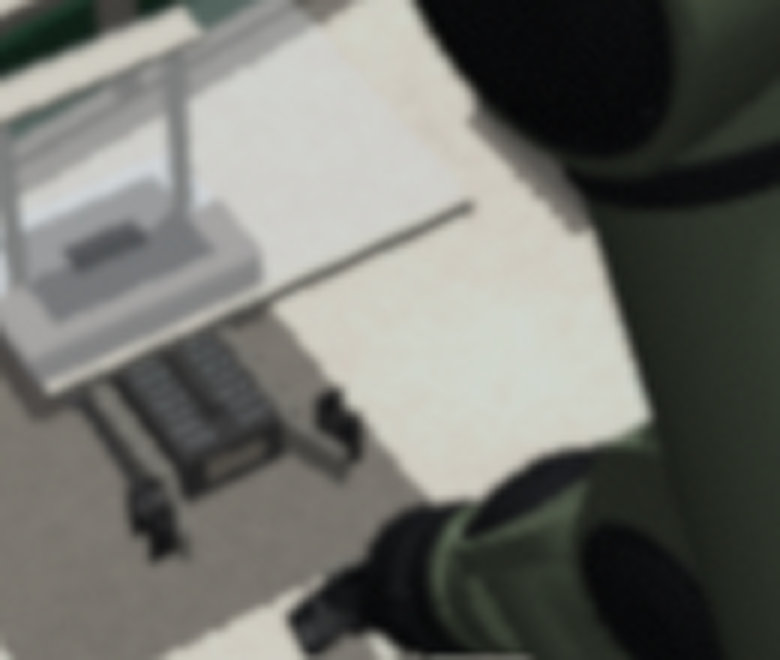

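Run:
```python
from h import *
f=grab_frame("top"); s=grab_frame("side")
h=proj(f,dk(0,.058,.03)); print("hinge",(h-[190,130])*6, "seen end (118,225)")
for a in(1.5,1.7,1.8,1.9,2.0,2.1,2.2): 
    e=dk(0,.058-.126*np.cos(a),.03+.126*np.sin(a)); print(a,((proj(f,e)-[190,130])*6).round(),((proj(s,e)-[190,130])*6).round())
y=DOCK[2]
for th in(.9,1.05,1.15):
    r,z=ori(y,th); print(th,[ik(dk(*q),r) is not None for q in((-.09,.02,.1),(-.08,.15,.12),(-.08,.15,.075),(.004,.135,.075),(.004,.06,.075),(.004,0,.075),(.004,-.02,.04))])
```

```text
hinge [193.28167463 268.34055227] seen end (118,225)
1.5 [196. 233.] [150. 340.]
1.7 [153. 227.] [105. 361.]
1.8 [133. 225.] [ 83. 375.]
1.9 [113. 224.] [ 62. 389.]
2.0 [ 94. 223.] [ 42. 405.]
2.1 [ 76. 222.] [ 22. 422.]
2.2 [ 59. 222.] [  5. 440.]
0.9 [False, True, True, True, True, True, True]
1.05 [False, True, True, True, True, True, True]
1.15 [False, True, True, True, True, True, True]
```

Run:
```python
from h import *
y=DOCK[2]
r0,z0=ori(y,.7); r,z=ori(y,1.05)
move_l(dk(-.13,.0,.12),.15)
movep(dk(-.085,.14,.1),r)
print(move_l(dk(.004,.13,.078),.1,until_force=20)); s=get_state(); print(s["position"],dk(.004,.13,.078),s["contact_force"].round(1),s["clock"])
for n in("top","side"):
    f=grab_frame(n); overlay(f,DOCK,"g8"+n,(170,120,300,230),6,1.86)
```

```text
False
[0.6436765  0.16652219 0.07773575] [0.64429194 0.16639373 0.078     ] [-0.6  0.7  0. ] 22.9417
```

View pics/g8top.png

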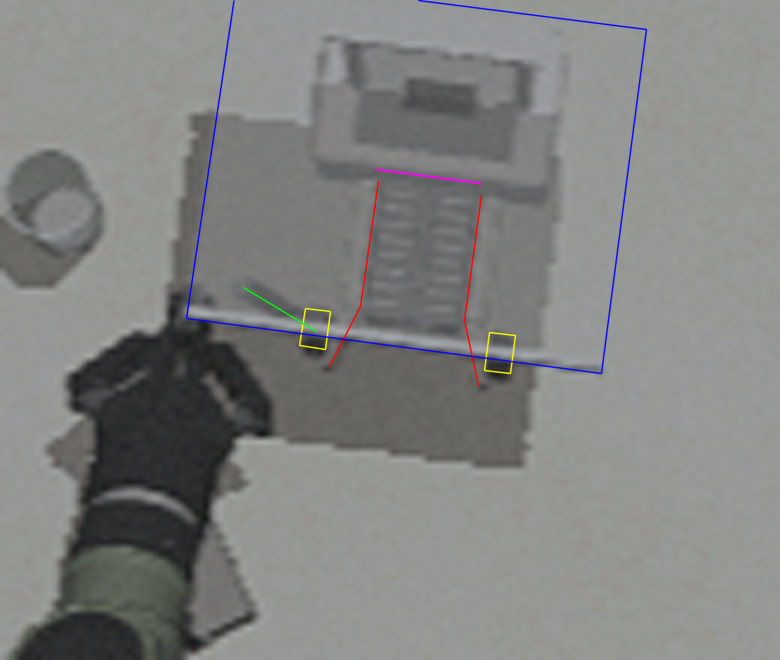

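View pics/g8side.png

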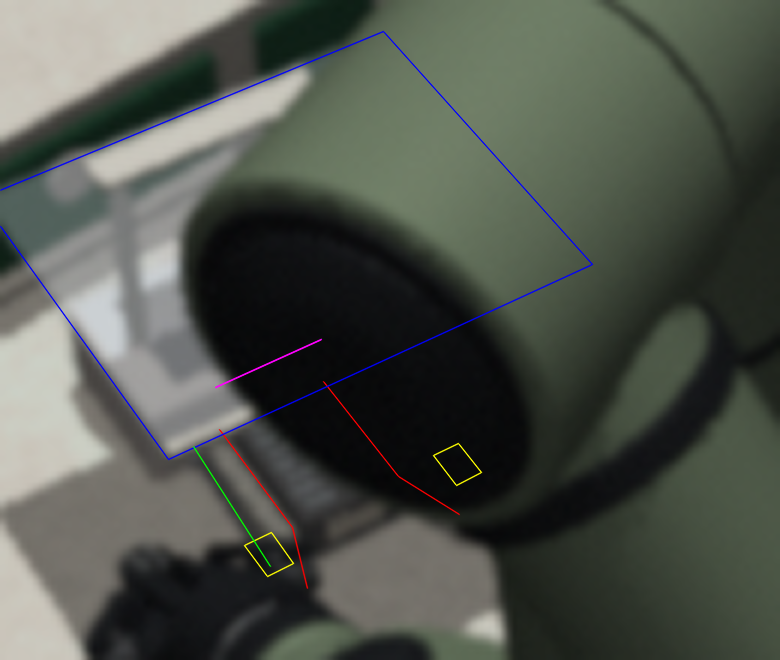

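The fingers are to the left of the bar, with tips at top crop (185,290) and the bar from about (240,285) to (310,330). I'll push it over now.

Run:
```python
from h import *
def st(t,h):
    s=get_state(); p=np.array(s["position"]); c,sn=np.cos(DOCK[2]),np.sin(DOCK[2]); d=p-[DOCK[0],DOCK[1],0]
    print(t,h,np.round([c*d[0]+sn*d[1],-sn*d[0]+c*d[1],p[2]],4),s["contact_force"].round(1),s["clock"])
for q in((.004,.09,.078),(.004,.06,.078),(.004,.03,.075)):
    h=move_l(dk(*q),.06,until_force=20); st(q,h)
    if h: break
for n in("top","side"):
    f=grab_frame(n); overlay(f,DOCK,"g9"+n,(170,120,300,230),6,None)
```

```text
(0.004, 0.09, 0.078) False [0.0041 0.0898 0.078 ] [ 0.2  0.6 -0.1] 23.8583
(0.004, 0.06, 0.078) False [0.0039 0.0593 0.0777] [-0.1  0.4  0. ] 24.5083
(0.004, 0.03, 0.075) False [0.004  0.0293 0.0748] [-0.2  0.8 -0. ] 25.1583
```

View pics/g9top.png

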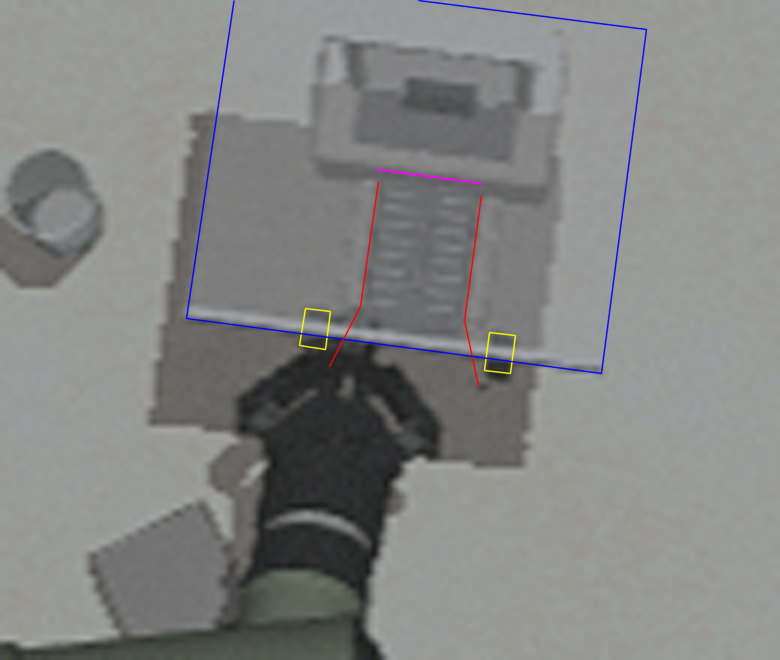

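View pics/g9side.png

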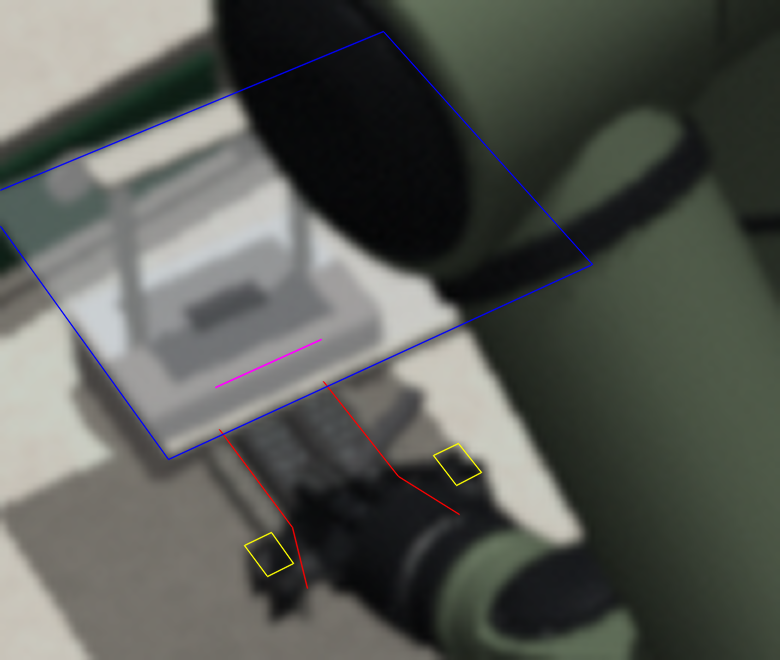

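The bar has swung past upright: its end shows at side crop (410,395), right of the fingers. I'll keep pushing it down into the catch.

Run:
```python
from h import *
def st(t,h):
    s=get_state(); p=np.array(s["position"]); c,sn=np.cos(DOCK[2]),np.sin(DOCK[2]); d=p-[DOCK[0],DOCK[1],0]
    print(t,h,np.round([c*d[0]+sn*d[1],-sn*d[0]+c*d[1],p[2]],4),s["contact_force"].round(1),s["clock"])
for q,v in(((.003,-.005,.072),.06),((.003,-.008,.055),.05),((.003,-.008,.03),.03)):
    h=move_l(dk(*q),v,until_force=15); st(q,h)
    if h: break
for n in("top","side"):
    f=grab_frame(n); overlay(f,DOCK,"ga"+n,(170,120,300,230),6,0.0)
```

```text
(0.003, -0.005, 0.072) False [ 0.003  -0.0055  0.0718] [0.7 0.1 0.7] 25.9917
(0.003, -0.008, 0.055) False [ 0.0027 -0.0079  0.0545] [ 0.4 -0.6 -0.3] 26.4833
(0.003, -0.008, 0.03) True [ 0.004  -0.0081  0.0407] [-4.5  0.   7.2] 27.0667
```

View pics/gaside.png

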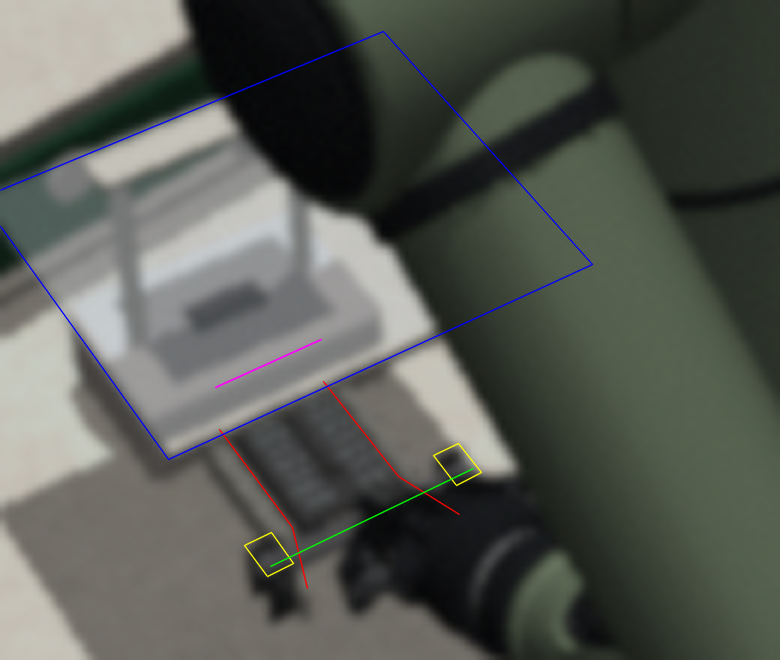

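Run:
```python
from h import *
h=move_l(dk(.002,-.008,.028),.02,until_force=15); print(h,get_state()["position"],get_state()["contact_force"])
move_l(dk(.0,-.008,.055),.06)
move_l(dk(-.10,-.008,.10),.12)
r0,_=ori(DOCK[2],.45)
movep([.40,-.10,.25],r0); set_joints([-1.0]+list(get_state()["q"][1:]))
print(get_state()["clock"])
for n in("top","side"):
    f=grab_frame(n); save(f,"gbfull"+n,s=1.5); c=dk(.056,0,0); save(f,"gb"+n,(190,140,290,225),7)
    for t in("catch","latch_mid"): print(n,t,[(d["centre"],d["score"]) for d in tip_of(n,t)][:2], proj(f,dk(0,-.002,.03)))
print(get_state()["contact_force"])
```

```text
True [0.62394827 0.02979877 0.0407331 ] [-3.83027524 -0.30015036  6.31410892]Traceback (most recent call last):
  File "<stdin>", line 4, in <module>
cell.MotionError: the arm cannot follow that straight line within its joint ranges
```

Run:
```python
from h import *
for x in(-.06,-.05,-.04,-.03):
    try: move_l(dk(x,-.008,.08),.1); print(x); break
    except Exception as e: print(x,e)
r,_=ori(DOCK[2],.6); move_l(dk(-.13,-.008,.12),.12,rot=r)
r0,_=ori(DOCK[2],.45)
movep([.40,-.10,.25],ori(-.2,.3)[0]); set_joints([-1.0]+list(get_state()["q"][1:]))
print(get_state()["clock"])
for n in("top","side"):
    f=grab_frame(n); save(f,"gbfull"+n,s=1.5); save(f,"gb"+n,(190,140,290,225),7)
    for t in("catch","latch_mid"): print(n,t,[(d["centre"],d["score"]) for d in tip_of(n,t)][:2], proj(f,dk(0,-.002,.03)))
print(get_state()["contact_force"])
```

```text
-0.06 the arm cannot follow that straight line within its joint ranges
-0.05 the arm cannot follow that straight line within its joint ranges
-0.04 the arm cannot follow that straight line within its joint ranges
-0.03 the arm cannot follow that straight line within its joint ranges
30.975
top catch [([254.2, 180.5], 0.78)] [238.02315729 176.80867246]
top latch_mid [([238.1, 178.9], 0.38)] [238.02315729 176.80867246]
side catch [([246.6, 197.9], 0.76)] [230.8728081  206.00235526]
side latch_mid [([230.8, 208.5], 0.44)] [230.8728081  206.00235526]
[ 0.73016222 -0.649353   -0.07719911]
```

View pics/gbside.png

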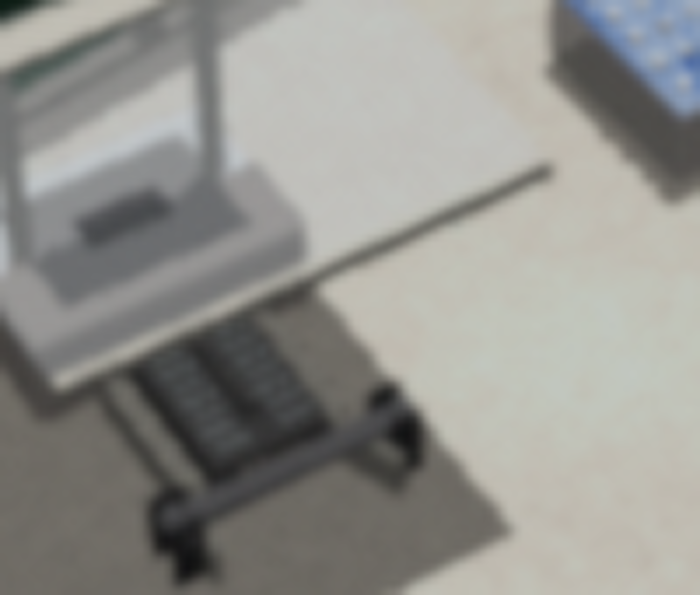

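View pics/gbtop.png

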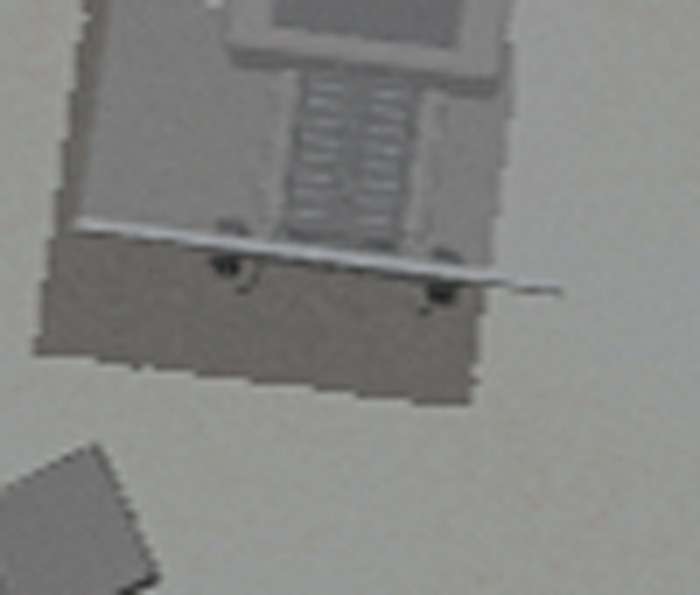

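View pics/gbfulltop.png

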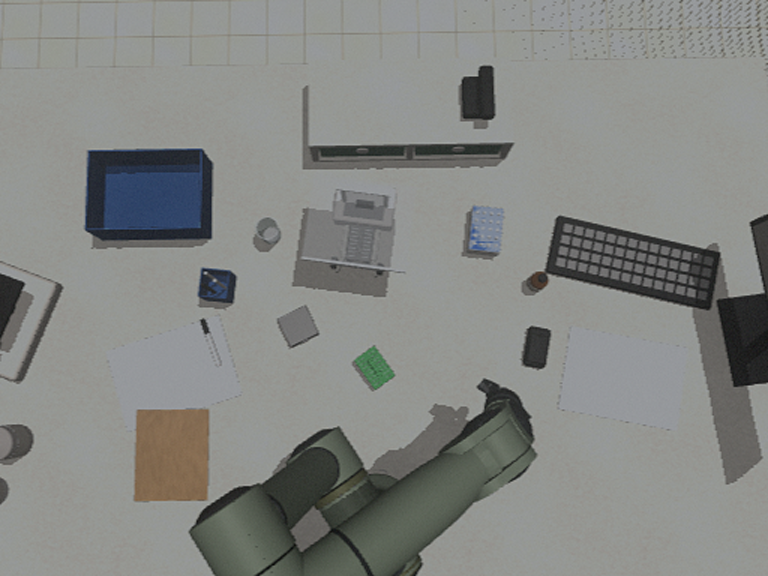

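The side view shows the bar lying level from its hinge (crop (170,510)) into the catch (400,410), with the cassette straight and home behind it. The bystanders match the first picture, and the arm is touching nothing.

Run:
```python
from cell import *
print(sign_off())
```

```text
the job is handed in; nothing more can be done
None
```

The cassette is home in the dock with the latch bar down in its catch, and I handed the job in at about 31 s of the 70 s. No verdict was reported.

**What I did:** I gripped the ribbed grey cassette by its sides with the tool tilted and dragged it along the bench into the mouth of the dock. I let go and pushed it to the stop with the shut fingers, then swung the latch bar over and pressed it down.

**Last checks:**
- **Cassette:** two pushes both stopped at the same place, TCP at dock x = 4.0 mm, with about 3 mm predicted for home. In the pictures it sits straight in the bay against the housing.
- **Latch:** two presses both stopped at a TCP height of 40.7 mm, with about 42 mm expected for a closed bar. The side picture shows the bar lying in the catch.
- **Bystanders:** by eye they are where they were in the first picture, as is the green look-alike. The arm is clear and the force on the tool is about 1 N.

**Disagreements and failures:**
- The top-camera overlays sat about 1 pixel (roughly 4–5 mm) off the picture in the bench's x direction. This was the same for dock and cassette, so I did not correct for it.
- One force-guarded move stopped almost at once with no real contact, and I redid it in short steps.
- Several straight retreat lines were refused because of joint ranges, so I backed out with a changed tilt.
- After the cassette was docked, the top-camera network no longer reported it. I relied on the pictures and the push stops instead.

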